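# Park the specimen case in its dock

## Task

Park the cream plastic case in its dock: push it along the worktop, through the narrow gap between the two aluminium posts, until its leading end is fully home and square against the rubber-faced stop bar behind them. Only push it with the fingertips or the outside of the fingers: do not grip it, lift it or tip it, and leave the vial, the jar, the pot and the eraser where they stand.

Things in the scene. Friction and masses are not known exactly. Their poses are not given: they have to be found in the camera images.
- case: closed cream plastic case, loose, 0.1 to 0.2 kg, 67 mm wide (own x, incl. 2 mm trim each side), 88 mm long (own y), 26 mm high. Origin: centre of underside. Starts 13 to 16 cm before the gate, up to 20 mm off its middle line, long axis within 0.25 rad of the dock's y. It travels lengthwise, own +y end first; push on the flat end face at own y = -44 mm.
- dock: fixed dock; origin on the worktop midway between its posts; +y, roughly the robot's left, is the way the case travels. Round aluminium posts with orange band, 18 mm thick, 38 mm high, centred at x = -45 and +45 mm, y = 0: free gap 72 mm. Black feet 5 mm high reach out to x = 68 mm either side. Stop bar 84 mm wide, 28 mm high, rubber face at y = +124 mm.
- home (a point): point on the worktop, dock x = 0, y = +80 mm, axes as the dock's: where the middle of the case's underside is when it is home, 44 mm before the rubber face.
- vial: bystander: clear screw-cap vial with white cap, 28 mm across, 70 mm high, standing loose before the gate, about 9 cm to the +x side of the dock's middle line; origin at the centre of its underside
- eraser: bystander: white eraser in a blue sleeve, 20 x 46 x 12 mm, lying loose past the gate, about 7.5 cm to the -x side of the dock's middle line; origin at the centre of its underside
- jar: bystander: clear specimen jar with red lid, 44 mm across, 88 mm high, loose, on the far side of the case; origin at the centre of its underside. Keep clear also of the fixed microscope to the right: base plate about 20 mm high, world y below -0.09 and x over 0.43 m; its eyepieces lean towards the robot to x = 0.38 m at y = -0.36 to -0.20, 0.31 to 0.49 m up.
- pot: bystander: open white pot of pins, 46 mm across, 41 mm high, standing loose at the far left; origin at the centre of its underside

How it is judged:
By the outcome, as a careful person would: the job done as asked, in the order asked, and still so for the second after the job is handed in, with the robot touching nothing.
It also fails if it takes over 51 s, if anything falls off the work surface, if the arm or the gripper's body presses on something with over 40 N, if the wrist force passes 120 N, or if a joint passes its speed limit or range.

## Robot

A 7-joint arm with a two-finger parallel gripper is mounted at the origin on a cart in front of the work surface, level with it; the furniture and walls round the work are solid. World frame = base frame: x ahead of the robot, y to its left, z up, the work surface at z = 0. Lengths are in m, angles in degrees, forces in N, time in s.
With the tool pointing down it reaches from about 0.4 to 0.925 m from the base axis. Payload 4.1 kg.
Tool frame: the origin (TCP) lies at the very end of the fingers, on their centre line; the grasp point (between the pads) lies grip_point_offset behind it (grip_point_offset is the distance from the TCP to the grasp point, in m); z points along the fingers, y is the line along which they close (so a half turn about z gives the same grasp; the last joint's range is limited). The gripper opens to 85 mm and grips with 20 to 120 N. Pads are 22 mm wide; open, the fingers measure 114 mm over their backs; the gripper's body (76 mm by 85 mm) begins 54 mm behind the grasp point. The pads swing forward as they close: fully open they stand 13 mm farther back than shut.
Start: joints at [63.885, 22.827, 2.584, 88.041, -1.071, 69.15, -2.905], TCP at [0.227, -0.609, 0.231] pointing down, gripper open.
Joint ranges: [-161.44, 161.44], [-28.35, 127.94], [-78.24, 83.42], [0, 140.83], [-78.03, 258.03], [13.02, 114.36], [-168.23, 168.23]. Speed limits (degrees/s): [147.25, 147.25, 180, 180, 180, 180, 180].

## Interface

Orientations are given as a 3x3 rotation matrix whose columns are the frame's x, y, z axes.
In Python, from workcell import * gives the robot as it stands.
- The arm moves only by the tool servo_tool, never from a script. Its argument "steps" is a list of rows, each a list of 7 numbers: the opening, from -1 (shut) to 1 (fully open), then the shift along the tool's x, y, z each as a share of 500 mm, from -1 to 1, then the turn, a rotation vector about the tool's x, y, z each as a share of 120 degrees, from -1 to 1. A call has 1 to 12 rows; each row shifts and turns the commanded pose from where the row before left it, along the tool's axes as they then stand; what a row does not reach is not made up. A row lasts 1/10 s, in which the tool goes at most 50 mm and 8.59 degrees, less where a joint would pass 70% of its speed; a pose out of reach is approached as far as the arm can. A call with a number of a shift or a turn outside -1 to 1 is refused whole. A call with a gripper value outside its range is refused whole. The fingers move at their own pace and stop on an object; the grip force is fixed at half the most. Time passes only in rows, so rows that do not move let the fingers close. It gives the time, the measured TCP pose, the force, the opening and the grip force at its end, in the units of the state.
- observe(): the state, without advancing time (a new reading comes with each control period).
- read_camera(name): name is "scene" or "top" or "wrist"; returns (picture, depth): 420x560x3 uint8, red, green, blue; 420x560 float32, m along the optical axis (not along the pixel's ray), 0 where there is no reading.
- camera_model(name): a dict with "K" (3x3 intrinsics, pixels), "k1" (the pictures are not rectified: a ray, as slopes to the right and down, at radius r is drawn at 1 + k1 r^2 times it, then the intrinsics apply), "pose" (4x4, takes a point from camera to world coordinates); the wrist camera has in their place "hand_eye" (4x4, takes a point from camera to tool coordinates, whose origin is the TCP and whose axes are the flange's). Camera axes: x right, y down, z forward; pixel columns grow to the right and rows downward; lengths in m; the calibration is good to about 2 mm. A picture is of the moment at which its call begins: read the wrist's pose just before it. camera_model takes no time and is no camera call.
- close_job(): hands the job in; it is judged then, once.
The state is a dict: "clock": time; "joints": joint angles; "joint_vel": joint speeds; "tau": joint torques, N m; "ee_pos": TCP position; "ee_rot": TCP orientation; "ft_force": force on the tool from outside, world axes, zero at the start; "moment": the same for the moment, N m; "opening": finger opening in m; "grasp_force": force on a finger pad.
Only numpy, scipy, OpenCV 4.12 (cv2) and the standard library are available. Lean on these libraries where they do the work, as an engineer would, in place of code of your own. Each camera call takes 0.05 s, during which the arm holds its last target. There are 200 camera calls.

## Working session

There is one attempt and no reset: what is moved stays moved. The work goes in short steps, Python scripts to look and compute and a tool call to move; the robot and the scene stay as the last step left them, time stands still between calls to the robot, and variables do not carry over. Pictures are saved under pics/ and viewed, at most 10 in all, crops included, and the job is handed in when it is done.

Besides the shell and the picture viewer there is one more tool, called after ">>>" as name(argument=value, ...) on one line, values as JSON. servo_tool: Moves the arm, as the interface text tells. Shift numbers are shares of 500 mm and turn numbers shares of 120 degrees, none past 1 either way. Its arguments: {"type":"object","properties":{"steps":{"type":"array","items":{"type":"array","items":{"type":"number","minimum":-1,"maximum":1}}}},"required":["steps"]}

```bash
ls; mkdir -p pics
python3 - <<'E'
from workcell import *
import cv2,numpy as np
np.set_printoptions(precision=4,suppress=True)
for n in("scene","top"):
    im,d=read_camera(n); cv2.imwrite(f"pics/{n}0.png",im[:,:,::-1]); np.savez(f"{n}0.npz",im=im,d=d)
    print(n,camera_model(n))
print(camera_model("wrist"))
o=observe();print(o)
E
```

```text
pics
scene {'K': array([[475.8796,   0.    , 283.4063],
       [  0.    , 475.8796, 209.3667],
       [  0.    ,   0.    ,   1.    ]]), 'k1': -0.11824935566467182, 'pose': array([[ 0.7091,  0.5694, -0.4158,  0.9766],
       [ 0.7049, -0.56  ,  0.4353, -0.2348],
       [ 0.015 , -0.6018, -0.7985,  0.8501],
       [ 0.    ,  0.    ,  0.    ,  1.    ]])}
top {'K': array([[419.6188,   0.    , 279.2378],
       [  0.    , 419.6188, 209.5428],
       [  0.    ,   0.    ,   1.    ]]), 'k1': 0.007091618315268286, 'pose': array([[-0.0059, -0.9843,  0.1764,  0.4174],
       [-1.    ,  0.0064,  0.0024,  0.1701],
       [-0.0035, -0.1764, -0.9843,  0.876 ],
       [ 0.    ,  0.    ,  0.    ,  1.    ]])}
{'K': array([[348.7783,   0.    , 279.5525],
       [  0.    , 348.7783, 207.1225],
       [  0.    ,   0.    ,   1.    ]]), 'k1': 0.017080793394778266, 'hand_eye': array([[-0.001 , -0.945 , -0.327 ,  0.0849],
       [ 1.    , -0.0014,  0.001 , -0.0011],
       [-0.0014, -0.327 ,  0.945 , -0.1428],
       [ 0.    ,  0.    ,  0.    ,  1.    ]])}
{'clock': 0.1, 'joints': array([63.8845, 22.8693,  2.5813, 88.107 , -1.0725, 69.1492, -2.9044]), 'joint_vel': array([-0.0662, -0.0478,  0.0754, -0.1909, -0.0204,  0.0829,  0.0752]), 'tau': array([  0.0033, -47.6267,   1.3696, -25.4949,   0.0119,   0.005 ,
        -0.    ]), 'ee_pos': array([ 0.2269, -0.6085,  0.2303]), 'ee_rot': array([[ 0.937 ,  0.3494, -0.0007],
       [ 0.3494, -0.937 ,  0.0016],
       [-0.0001, -0.0018, -1.    ]]), 'ft_force': array([-0.1056,  0.123 ,  0.3139]), 'moment': array([-0.0507,  0.0196,  0.0159]), 'grasp_force': 0.0, 'opening': 0.0859133954422307}
```

View pics/scene0.png

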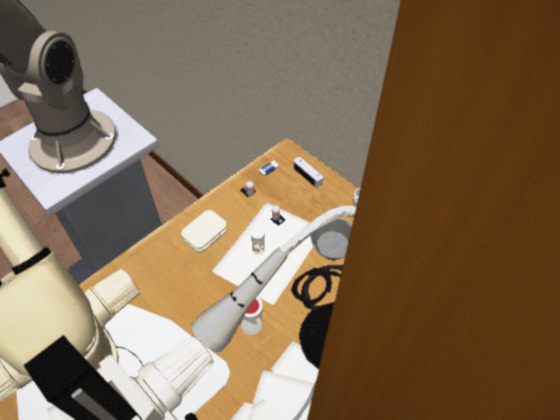

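View pics/top0.png

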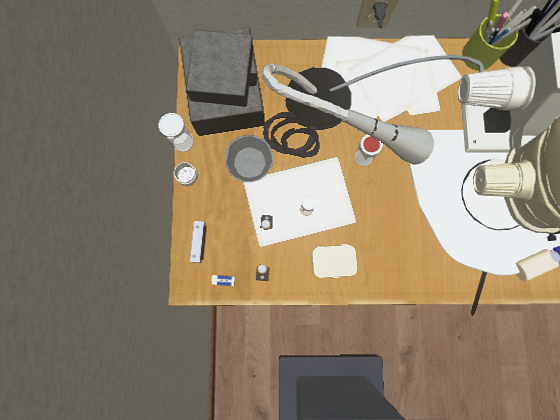

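The scene picture shows the case at (205,231), the posts at (249,187) and (277,213), and the bar at (308,171). In the top picture the case is at (335,261), the posts at (262,271) and (266,221), the bar at (198,242), the vial at (307,207), the eraser at (223,281) and the jar at (370,147). The lamp arm and head hang near (405,140).

```bash
cat > h.py <<'E'
import cv2,numpy as np
from workcell import *
np.set_printoptions(precision=4,suppress=True)
def rays(n,uv,pose=None):
    m=camera_model(n);P=m["pose"] if pose is None else pose
    uv=np.asarray(uv,float).reshape(-1,1,2)
    s=cv2.undistortPoints(uv,m["K"],np.array([m["k1"],0,0,0,0])).reshape(-1,2)
    return P[:3,3],np.c_[s,np.ones(len(s))]@P[:3,:3].T
def plane(n,uv,z,pose=None):
    c,d=rays(n,uv,pose); return c+d*((z-c[2])/d[:,2])[:,None]
def cloud(n,d,pose=None):
    v,u=np.mgrid[:d.shape[0],:d.shape[1]]
    c,r=rays(n,np.c_[u.ravel(),v.ravel()],pose)
    return (c+r*d.reshape(-1,1)).reshape(*d.shape,3)
def wpose():
    o=observe();T=np.eye(4);T[:3,:3]=o["ee_rot"];T[:3,3]=o["ee_pos"]
    return T@camera_model("wrist")["hand_eye"]
E
python3 - <<'E'
from h import *
t=np.load("top0.npz");s=np.load("scene0.npz")
for n,a,box in(("top",t,(300,370,235,290)),("scene",s,(175,235,205,255))):
    im,d=a["im"],a["d"];C=cloud(n,d)
    u0,u1,v0,v1=box
    hsv=cv2.cvtColor(im,cv2.COLOR_RGB2HSV)
    print(hsv[(v0+v1)//2,(u0+u1)//2],hsv[v0,u0])
    m=np.zeros(d.shape,np.uint8);m[v0:v1,u0:u1]=((hsv[...,1]<75)&(hsv[...,2]>150))[v0:v1,u0:u1]
    k=cv2.findContours(m,0,1)[0];k=max(k,key=cv2.contourArea)
    w=plane(n,k.reshape(-1,2),0.024)[:,:2]
    print(n,"case",cv2.minAreaRect((w*1000).astype(np.float32)),"z",np.median(C[m>0][:,2]))
# depth-based things above the table from top view
C=cloud("top",t["d"]);z=C[...,2]
m=((z>.012)&(z<.15)&(C[...,0]>.25)&(C[...,0]<.75)&(C[...,1]>-.15)&(t["d"]>0)).astype(np.uint8)
n,l,st,ce=cv2.connectedComponentsWithStats(m)
for i in range(1,n):
    if st[i,4]>25:
        p=C[l==i];print(st[i],"xyz",np.median(p,0),"max",p.max(0),"min",p.min(0))
x=t["im"][190:300,170:370];cv2.imwrite("pics/topcrop.png",cv2.resize(x,None,fx=4,fy=4,interpolation=cv2.INTER_CUBIC)[:,:,::-1])
# lamp heights
for v,u in((140,405),(130,370),(115,340),(95,300)):print(C[v,u])
E
```

```text
[ 26  16 232] [ 26   8 234]
top case ((464.2818603515625, 62.227256774902344), (65.31376647949219, 89.041259765625), 4.414224147796631) z 0.025956189726327406
[ 23  14 242] [ 12  88 148]
scene case ((466.9317626953125, 58.088436126708984), (72.8064956665039, 94.14225769042969), 3.9889943599700928) z 0.023358752547580575
[ 127  104   67  286 6969] xyz [0.5114 0.42   0.0929] max [0.7499 0.4228 0.1499] min [0.2501 0.3558 0.012 ]
[190 116  46  19 669] xyz [0.7445 0.3121 0.0585] max [0.75   0.3494 0.0898] min [0.7375 0.2632 0.0123]
[ 355  125   83  115 2980] xyz [ 0.663  -0.095   0.0867] max [0.7411 0.0125 0.15  ] min [ 0.5077 -0.15    0.0122]
[ 225  128   95   54 1744] xyz [0.7054 0.1974 0.0221] max [0.7498 0.2847 0.0394] min [0.6274 0.0863 0.012 ]
[174 162  24  24 221] xyz [0.6474 0.3681 0.0253] max [0.6705 0.39   0.0398] min [0.626  0.346  0.0123]
[301 196  15  19 224] xyz [0.5708 0.1157 0.0695] max [0.5886 0.128  0.0755] min [0.5609 0.1021 0.0123]
[190 221  17  42 516] xyz [0.5044 0.3369 0.0282] max [0.5467 0.3525 0.0337] min [0.4634 0.3242 0.0122]
[261 220  10  10  73] xyz [0.538  0.1991 0.0369] max [0.5471 0.2094 0.042 ] min [0.5308 0.191  0.0127]
[ 312  244   46   34 1339] xyz [0.4639 0.062  0.026 ] max [0.4991 0.1065 0.032 ] min [0.4321 0.0164 0.012 ]
[258 264   9  10  71] xyz [0.4503 0.2069 0.0364] max [0.4586 0.2152 0.0413] min [0.4407 0.1991 0.0279]
[212 275  23  11 105] xyz [0.4295 0.2831 0.013 ] max [0.4377 0.3096 0.0157] min [0.4175 0.2649 0.012 ]
[ 0.6748 -0.0571  0.1472]
[0.6827 0.0124 0.1778]
[0.6961 0.0692 0.2129]
[0.7172 0.1372 0.2448]
```

View pics/topcrop.png

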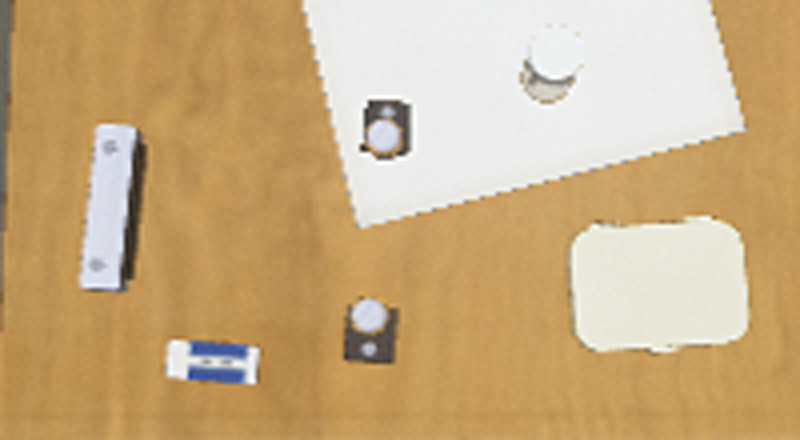

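The zoomed crop shows the posts' tops at crop (384,137) and (369,315), the bar at (112,208) and the case at (660,285), about 9° off the dock's axis. Next I check that the transit volume is free.

Run:
```python
from h import *
P=[]
for n in("top","scene"):
    d=np.load(n+"0.npz")["d"];C=cloud(n,d);P.append(C[d>0])
    c=C[200,480];print(n,c, camera_model(n)["pose"][:3,3])
P=np.vstack(P)
H=P[(P[:,2]>.1)&(P[:,0]>.2)&(P[:,0]<1.0)&(P[:,1]>-.9)&(P[:,1]<.36)]
b=np.floor(H/[.1,.1,.15]).astype(int)
k,c=np.unique(b,axis=0,return_counts=True)
for i,j in zip(k,c):
    if j>15:print(i*[.1,.1,.15],j,end="; ")
print()
# dock
xp=np.array([.538,.1991]);xm=np.array([.4503,.2069])
t=np.load("top0.npz");im=t["im"]
pp=plane("top",[[170+384/4-.4,190+137/4-.4],[170+369/4-.4,190+315/4-.4]],.038);print(pp)
bar=plane("top",[[170+138/4-.4,190+128/4-.4],[170+127/4-.4,190+290/4-.4]],.028);print("bar face edge",bar)
```

```text
top [ 0.5872 -0.2419  0.0251] [0.4174 0.1701 0.876 ]
scene [ 0.9611 -0.1449  0.7558] [ 0.9766 -0.2348  0.8501]
[ 0.4  -0.3   0.15] 81; [ 0.4 -0.3  0.3] 357; [ 0.5  -0.4   0.15] 311; [ 0.5 -0.4  0.3] 29; [ 0.5  -0.3   0.15] 3334; [ 0.5 -0.3  0.3] 3882; [ 0.5  -0.2   0.15] 2175; [ 0.6  -0.4   0.15] 450; [ 0.6 -0.4  0.3] 1288; [ 0.6  -0.3   0.15] 4092; [ 0.6 -0.3  0.3] 4269; [ 0.6 -0.2  0. ] 524; [ 0.6  -0.2   0.15] 427; [ 0.6 -0.1  0. ] 1783; [ 0.6  -0.1   0.15] 897; [0.6  0.   0.15] 1004; [ 0.7  -0.4   0.15] 71; [ 0.7 -0.4  0.3] 93; [ 0.7 -0.3  0. ] 179; [ 0.7  -0.3   0.15] 5708; [ 0.7 -0.3  0.3] 5011; [ 0.7 -0.2  0. ] 104; [ 0.7  -0.2   0.15] 3585; [ 0.7 -0.1  0. ] 592; [ 0.7  -0.1   0.15] 143; [0.7  0.   0.15] 848; [0.7  0.1  0.15] 1404; [0.7 0.2 0. ] 853; [0.7 0.3 0. ] 526; [ 0.8 -0.3  0. ] 188; [ 0.8  -0.3   0.15] 33; [ 0.8 -0.2  0. ] 112; [0.8 0.1 0. ] 165; [0.8  0.1  0.15] 77; [0.8 0.2 0. ] 1968; [0.8 0.3 0. ] 1000; [ 0.9 -0.4  0. ] 1051; [ 0.9  -0.4   0.15] 132; [ 0.9 -0.3  0. ] 764; [ 0.9  -0.3   0.15] 141; [ 0.9 -0.2  0. ] 459; [ 0.9 -0.2  0.3] 112; [ 0.9  -0.2   0.45] 4515; [ 0.9 -0.2  0.6] 40129; [ 0.9  -0.2   0.75] 37004; [ 0.9 -0.1  0. ] 678; [0.9 0.  0. ] 534; [0.9 0.1 0. ] 531; [0.9 0.2 0. ] 553; [0.9 0.3 0. ] 370; 
[[0.5385 0.1998 0.038 ]
 [0.4496 0.2072 0.038 ]]
bar face edge [[0.5454 0.3258 0.028 ]
 [0.4632 0.3292 0.028 ]]
```

>>> servo_tool(steps=[[-0.4,0,0,-0.1,0,0,0],[-0.4,0,0,-0.1,0,0,0],[-0.4,0,0,-0.1,0,0,0],[-0.4,0,0,-0.1,0,0,0],[-0.4,0,0,-0.1,0,0,0],[-0.4,0,0,-0.1,0,0,0],[-0.4,0,0,-0.05,0,0,0]])

```text
clock: 0.8
ee_pos: [0.2269, -0.609, 0.5611]
ee_rot: [[0.937, 0.349, 0.002], [0.349, -0.937, -0.006], [0.0, 0.006, -1.0]]
ft_force: [0.2, -0.1, -0.3]
opening: 0.0258
grasp_force: 0.0
```

>>> servo_tool(steps=[[-0.4,0.064,-0.077,0,0,0,-0.0514],[-0.4,0.072,-0.07,0,0,0,-0.0514],[-0.4,0.079,-0.062,0,0,0,-0.0514],[-0.4,0.085,-0.053,0,0,0,-0.0514],[-0.4,0.09,-0.043,0,0,0,-0.0514],[-0.4,0.094,-0.033,0,0,0,-0.0514],[-0.4,0.097,-0.023,0,0,0,-0.0514],[-0.4,0.099,-0.012,0,0,0,-0.0514],[-0.4,0.1,-0.002,0,0,0,-0.0514],[-0.4,0.1,0.009,0,0,0,-0.0514],[-0.4,0.098,0.02,0,0,0,-0.0514],[-0.4,0.095,0.03,0,0,0,-0.0514]])

```text
clock: 2.0
ee_pos: [0.4246, -0.0413, 0.5561]
ee_rot: [[-0.082, 0.997, 0.0], [0.997, 0.082, -0.001], [-0.001, 0.0, -1.0]]
ft_force: [0.2, -0.1, -1.2]
opening: 0.0259
grasp_force: 0.0
```

>>> servo_tool(steps=[[-0.4,0.095,-0.016,0,0,0,0],[-0.4,0.095,-0.016,0,0,0,0.0684],[-0.4,0,0,0.07,0,0,0.0684],[-0.4,0,0,0.07,0,0,0.0684],[-0.4,0,0,0.07,0,0,0.0684],[-0.4,0,0,0.07,0,0,0.0684],[-0.4,0,0,0.07,0,0,0.0684],[-0.4,0,0,0.07,0,0,0.0684],[-0.4,0,0,0.07,0,0,0.0684],[-0.4,0,0,0.07,0,0,0.0684],[-0.4,0,0,0.07,0,0,0.0684],[-0.4,0,0,0.07,0,0,0.0684]])

```text
clock: 3.2
ee_pos: [0.4017, 0.0469, 0.2049]
ee_rot: [[0.997, 0.076, 0.0], [0.076, -0.997, -0.001], [0.0, 0.001, -1.0]]
ft_force: [0.4, -0.5, -0.1]
opening: 0.0256
grasp_force: 0.0
```

```bash
cat > look.py <<'E'
import sys
from h import *
def case(n,im,pose,box,z=.024):
    hsv=cv2.cvtColor(im,cv2.COLOR_RGB2HSV);m=np.zeros(im.shape[:2],np.uint8);u0,u1,v0,v1=box
    m[v0:v1,u0:u1]=((hsv[...,1]<75)&(hsv[...,2]>150))[v0:v1,u0:u1]
    k=max(cv2.findContours(m,0,1)[0],key=cv2.contourArea)
    return cv2.minAreaRect((plane(n,k.reshape(-1,2),z,pose)[:,:2]*1000).astype(np.float32))
if __name__=="__main__":
    t=sys.argv[1];T=wpose();im,d=read_camera("wrist");o=observe()
    cv2.imwrite(f"pics/w{t}.png",im[:,:,::-1]);np.savez(f"w{t}.npz",im=im,d=d,T=T)
    print(o["clock"],o["ee_pos"],o["ee_rot"][:,0],o["opening"])
E
python3 look.py 1
```

```text
3.25 [0.3975 0.0463 0.1999] [ 0.9973  0.0723 -0.0102] 0.025817876790877423
```

View pics/w1.png

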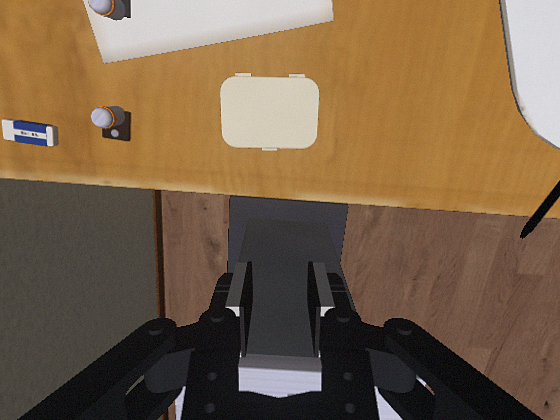

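The wrist picture shows the case at (270,112) with a clasp in the middle of its near side (270,149) and two hinges on the far side. The near post is at (105,118), the eraser at (30,132), and the table edge runs along v≈180–215.

Run:
```python
from h import *;from look import case
a=np.load("w1.npz");T=a["T"];print(T[:3,3])
print(case("wrist",a["im"],T,(205,335,66,160)))
print("edge",plane("wrist",[[20,181],[270,196],[500,212]],0,T))
print("corner rows",plane("wrist",[[221,112],[319,112],[270,76],[290,149],[270,151]],.024,T))
hsv=cv2.cvtColor(a["im"],cv2.COLOR_RGB2HSV)
print("post", plane("wrist",[[100,117]],.038,T),"eraser",plane("wrist",[[30,132]],.012,T))
C=cloud("wrist",a["d"],T)
for u,v in((235,290),(320,290),(235,265),(320,265),(270,112)):print(u,v,C[v,u])
```

```text
[0.4859 0.0546 0.3477]
((463.20001220703125, 61.56459045410156), (65.45698547363281, 87.32123565673828), 3.3338751792907715)
edge [[ 0.3746  0.3102  0.    ]
 [ 0.3777  0.0557  0.    ]
 [ 0.3781 -0.1873  0.    ]]
corner rows [[0.4604 0.1046 0.024 ]
 [0.467  0.0171 0.024 ]
 [0.4938 0.0628 0.024 ]
 [0.4321 0.0402 0.024 ]
 [0.4289 0.0585 0.024 ]]
post [[0.4493 0.2055 0.038 ]] eraser [[0.4273 0.2842 0.012 ]]
235 290 [0.4113 0.0658 0.2318]
320 290 [0.414  0.0335 0.2322]
235 265 [0.4113 0.0681 0.2124]
320 265 [0.4137 0.0311 0.2116]
270 112 [0.464  0.0608 0.0268]
```

>>> servo_tool(steps=[[-0.4,0.006,-0.023,0.08,0,0,0],[-0.4,0,0,0.08,0,0,0],[-0.4,0,0,0.08,0,0,0],[-0.4,0,0,0.07,0,0,0],[-0.4,0,0,0.05,0,0,0],[-0.4,0,0,0.02,0,0,0],[-0.4,0,0,0,0,0,0]])

```text
clock: 3.95
ee_pos: [0.4038, 0.0587, 0.0159]
ee_rot: [[0.996, 0.084, -0.002], [0.084, -0.996, -0.0], [-0.002, 0.0, -1.0]]
ft_force: [-0.6, 0.4, -0.2]
opening: 0.0257
grasp_force: 0.0
```

>>> servo_tool(steps=[[-0.4,0.009,-0.0025,0.005,0,0,0],[-0.4,0.009,-0.0025,0.005,0,0,0],[-0.4,0.009,-0.0025,0.005,0,0,0],[-0.4,0.0055,0,0,0,0,0.01],[-0.4,0.0055,0,0,0,0,0.01],[-0.4,0.0055,0,0,0,0,0.01],[-0.4,0.0055,0,0,0,0,0.01],[-0.4,0.0055,0,0,0,0,0.01],[-0.4,0.0055,0,0,0,0,0.01],[-0.4,0.0055,0,0,0,0,0.01],[-0.4,0.0055,0,0,0,0,0.01],[-0.4,0,0,0,0,0,0]])

```text
clock: 5.15
ee_pos: [0.44, 0.0638, 0.0089]
ee_rot: [[0.996, -0.086, 0.001], [-0.086, -0.996, 0.0], [0.001, -0.0, -1.0]]
ft_force: [0.5, 0.6, 0.2]
opening: 0.0254
grasp_force: 0.0
```

```bash
python3 look.py 2
python3 - <<'E'
from h import *;from look import case
im,d=read_camera("top")
np.savez("t2.npz",im=im,d=d)
a=np.load("w2.npz")
cv2.imwrite("pics/c2.png",np.hstack([cv2.resize(a["im"],(400,300)),cv2.resize(im[190:300,200:370],(400,260))[:,:][:300].copy() if 0 else cv2.copyMakeBorder(cv2.resize(im[190:300,200:370],(400,259)),0,41,0,0,0)])[:,:,::-1])
E
```

```text
5.2 [0.4398 0.0638 0.0089] [ 0.9963 -0.0854  0.0006] 0.025354485631722008
```

View pics/c2.png

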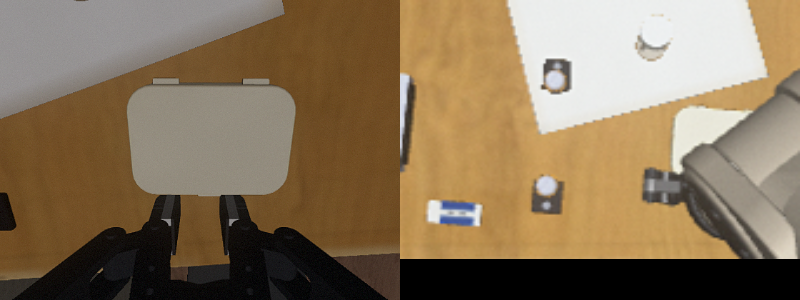

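The two fingers rest against the long side, and the case is square to them, centred near (212,138) in the left image. I back off, rise and go round to its rear.

>>> servo_tool(steps=[[-0.4,-0.04,0,0,0,0,0],[-0.4,0,0,-0.09,0,0,-0.0682],[-0.4,0,0,-0.09,0,0,-0.0682],[-0.4,0,0,-0.09,0,0,-0.0682],[-0.4,0,0,-0.09,0,0,-0.0682],[-0.4,0,0,-0.02,0,0,-0.0682],[-0.4,0,0,0,0,0,-0.0682],[-0.4,0,0,0,0,0,-0.0682],[-0.4,0,0,0,0,0,-0.0682],[-0.4,0,0,0,0,0,-0.0682],[-0.4,0,0,0,0,0,-0.0682],[-0.4,0,0,0,0,0,-0.0682]])

```text
clock: 6.45
ee_pos: [0.4194, 0.0652, 0.1957]
ee_rot: [[0.089, 0.996, 0.0], [0.996, -0.089, -0.001], [-0.001, 0.0, -1.0]]
ft_force: [-0.2, -0.5, -0.5]
opening: 0.0256
grasp_force: 0.0
```

>>> servo_tool(steps=[[-0.4,-0.053,0.041,0,0,0,0],[-0.4,-0.053,0.041,0,0,0,0],[-0.4,-0.053,0.041,0,0,0,0],[-0.4,0,0,0,0,0,0],[-0.4,0,0,0,0,0,0]])

```text
clock: 6.95
ee_pos: [0.4731, -0.0198, 0.1955]
ee_rot: [[0.096, 0.995, -0.001], [0.995, -0.096, 0.001], [0.001, -0.001, -1.0]]
ft_force: [0.3, 1.0, -0.2]
opening: 0.0256
grasp_force: 0.0
```

```bash
python3 look.py 3
```

```text
7.0 [ 0.4727 -0.0189  0.1956] [0.0941 0.9956 0.0003] 0.02580761021617038
```

View pics/w3.png

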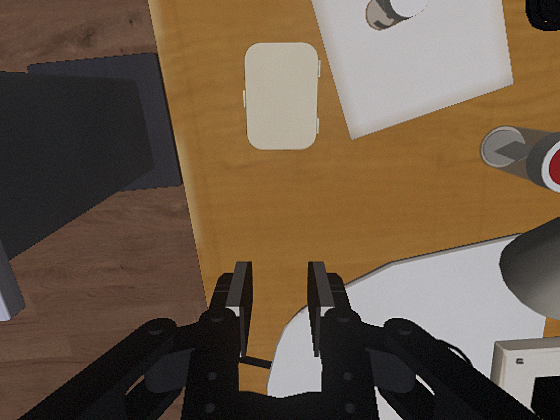

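The wrist picture shows the case at (282,96), nearly upright in the frame, with the vial at (395,10), the jar at (510,150) and the two fingers around u=280.

Run:
```python
from h import *;from look import case
a=np.load("w3.npz");T=a["T"]
r=case("wrist",a["im"],T,(236,326,36,156));print(r)
# side edges without trims
k=plane("wrist",[[246,75],[247,125],[317,54],[318,110],[282,42],[282,150],[244,98]],.024,T);print(k)
```

```text
((481.5495300292969, 55.27886199951172), (87.23439025878906, 65.33456420898438), 84.82825469970703)
[[0.454  0.0767 0.024 ]
 [0.4496 0.0358 0.024 ]
 [0.5145 0.087  0.024 ]
 [0.5126 0.0425 0.024 ]
 [0.4866 0.0987 0.024 ]
 [0.4782 0.0109 0.024 ]
 [0.4499 0.0586 0.024 ]]
```

>>> servo_tool(steps=[[-0.4,0,0.005,0.08,0,0,-0.003],[-0.4,0,0,0.08,0,0,0],[-0.4,0,0,0.08,0,0,0],[-0.4,0,0,0.07,0,0,0],[-0.4,0,0,0.05,0,0,0],[-0.4,0,0,0.014,0,0,0],[-0.4,0,0,0,0,0,0]])

```text
clock: 7.7
ee_pos: [0.4751, -0.0188, 0.0087]
ee_rot: [[0.086, 0.996, -0.001], [0.996, -0.086, 0.0], [0.0, -0.001, -1.0]]
ft_force: [-0.1, -0.5, 0.3]
opening: 0.0258
grasp_force: 0.0
```

>>> servo_tool(steps=[[-0.4,0.012,0,0,0,0,0],[-0.4,0.012,0,0,0,0,0],[-0.4,0.012,0,0,0,0,0],[-0.4,0.015,0,0,0,0,0],[-0.4,0.015,0,0,0,0,0],[-0.4,0.015,0,0,0,0,0],[-0.4,0.015,0,0,0,0,0],[-0.4,0.015,0,0,0,0,0],[-0.4,0.015,0,0,0,0,0],[-0.4,0.01,0,0,0,0,0],[-0.4,0,0,0,0,0,0]])

```text
clock: 8.8
ee_pos: [0.4818, 0.0493, 0.0088]
ee_rot: [[0.087, 0.996, 0.0], [0.996, -0.087, 0.001], [0.001, 0.0, -1.0]]
ft_force: [0.3, -0.0, 0.1]
opening: 0.0255
grasp_force: 0.0
```

```bash
python3 look.py 4
```

```text
8.85 [0.4817 0.0486 0.0087] [0.0874 0.9962 0.0004] 0.025895527921476338
```

View pics/w4.png

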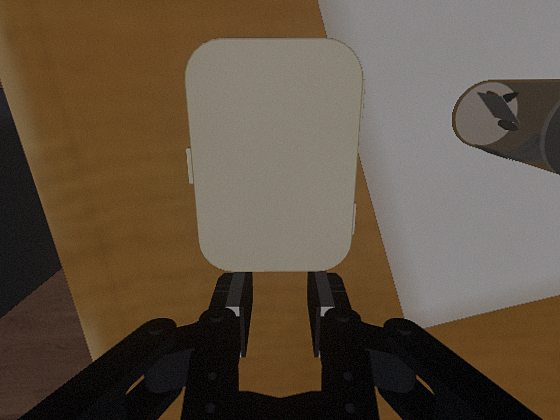

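The case sits flat on both fingertips (rear edge v≈271, centre u≈276, against 280 between the fingers). The posts are not in view, so I push on a little, then lift the hand for one view of posts and case together.

>>> servo_tool(steps=[[-0.4,0.012,0,0,0,0,0],[-0.4,0.016,0,0,0,0,0],[-0.4,0.016,0,0,0,0,0],[-0.4,0.014,0,0,0,0,0],[-0.4,0.006,0,0,0,0,0],[-0.4,0,0,0,0,0,0],[-0.4,-0.02,0,0,0,0,0],[-0.4,0,0,-0.095,0,0,0],[-0.4,0,0,-0.095,0,0,0],[-0.4,0.03,0,-0.08,0,0,0],[-0.4,0.09,0,-0.03,0,0,0],[-0.4,0,0,0,0,0,0]])

```text
clock: 10.05
ee_pos: [0.491, 0.1355, 0.1627]
ee_rot: [[0.083, 0.997, 0.008], [0.997, -0.083, 0.005], [0.006, 0.008, -1.0]]
ft_force: [-0.5, 0.4, -0.7]
opening: 0.0258
grasp_force: 0.0
```

>>> servo_tool(steps=[[-0.4,0,0,0,0,0,0],[-0.4,0,0,0,0,0,0]])

```text
clock: 10.25
ee_pos: [0.4884, 0.1277, 0.1579]
ee_rot: [[0.09, 0.996, -0.002], [0.996, -0.09, -0.002], [-0.002, -0.002, -1.0]]
ft_force: [0.0, -0.2, 0.3]
opening: 0.0257
grasp_force: 0.0
```

```bash
python3 look.py 5
```

```text
10.3 [0.4884 0.1275 0.1577] [ 0.0904  0.9959 -0.0018] 0.02578340257229667
```

View pics/w5.png

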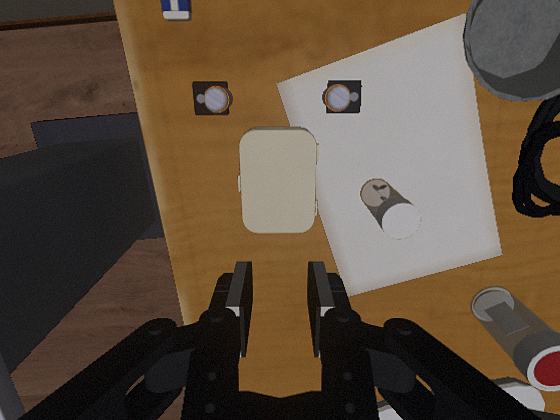

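One view shows the post tops at (217,99) and (338,97), the case between u=239 and 316, v=127 to 233, and the vial untouched at (390,205).

Run:
```python
from h import *;from look import case
a=np.load("w5.npz");T=a["T"];im=a["im"]
hsv=cv2.cvtColor(im,cv2.COLOR_RGB2HSV)
P=[]
for u0,u1,v0,v1 in((190,245,78,120),(315,365,78,118)):
    s=im[v0:v1,u0:u1].astype(int)
    # post cap: bluish-light disc, ringed orange
    m=((s[...,2]>s[...,0]-5)&(s.sum(2)>360)&(s[...,2]>s[...,1]+3)).astype(np.uint8)
    n,l,st,ce=cv2.connectedComponentsWithStats(m);i=1+st[1:,4].argmax()
    print(st[i],ce[i]+[u0,v0]);P.append(ce[i]+[u0,v0])
w=plane("wrist",P,.038,T)[:,:2];print("posts",w)
m=w.mean(0);ex=(w[1]-w[0])/np.linalg.norm(w[1]-w[0]);ey=np.array([-ex[1],ex[0]])
print("mid",m,"sep",np.linalg.norm(w[1]-w[0]),"yaw",np.degrees(np.arctan2(ex[1],ex[0])))
h=hsv;mk=np.zeros(im.shape[:2],np.uint8);mk[122:240,232:322]=((h[...,1]<75)&(h[...,2]>140)&(h[...,0]>18))[122:240,232:322]
# side edges per row, on cream colour
L=[];R=[]
g=im.astype(int);cr=((g[...,0]-g[...,2])>8)&((g[...,0]-g[...,2])<60)&(g[...,0]>140)
for v in range(148,220,2):
    c=np.where(cr[v,232:322])[0]+232
    L.append((c.min()-.5,v));R.append((c.max()+.5,v))
for nm,E in(("L",L),("R",R)):
    q=plane("wrist",E,.022,T)[:,:2]-m;q=np.c_[q@ex,q@ey]*1000
    f=np.polyfit(q[:,1],q[:,0],1)
    for _ in range(4):
        r=abs(q[:,0]-np.polyval(f,q[:,1]));f=np.polyfit(q[r<max(.6,np.median(r)),1],q[r<max(.6,np.median(r)),0],1)
    print(nm,"x(y=-65)",np.polyval(f,-65),"slope deg",-np.degrees(np.arctan(f[0])),q[::5].round(1).tolist())
q=plane("wrist",[[278,127.5],[278,233.5]],.024,T)[:,:2]-m;print("ends y",q@ey)
print(ex,ey)
```

```text
[ 15  10  19  22 314] [214.0955  98.7166]
[ 15   8  20  22 331] [339.0544  97.0725]
posts [[0.4485 0.2081]
 [0.5378 0.2011]]
mid [0.4931 0.2046] sep 0.08961683027460936 yaw -4.493317295952167
L x(y=-65) -30.897747497114377 slope deg -0.5023470801483478 [[-30.3, -38.2], [-30.7, -46.3], [-31.1, -54.5], [-33.2, -62.8], [-33.6, -71.3], [-30.7, -80.1], [-31.2, -89.0], [-30.8, -98.0]]
R x(y=-65) 33.51515784358436 slope deg 6.465165679214843 [[32.7, -39.0], [32.9, -47.0], [30.7, -55.2], [31.7, -63.6], [33.5, -72.2], [35.4, -80.9], [36.5, -89.8], [36.8, -98.9]]
ends y [-0.0223 -0.1119]
[ 0.9969 -0.0783] [0.0783 0.9969]
```

>>> servo_tool(steps=[[-0.4,-0.063,0,0,0,0,-0.004],[-0.4,-0.0626,-0.001,0,0,0,0],[-0.4,0,0,0.08,0,0,0],[-0.4,0,0,0.08,0,0,0],[-0.4,0,0,0.08,0,0,0],[-0.4,0,0,0.05,0,0,0],[-0.4,0,0,0.008,0,0,0],[-0.4,0,0,0,0,0,0]])

```text
clock: 11.1
ee_pos: [0.4825, 0.0663, 0.0092]
ee_rot: [[0.081, 0.997, -0.002], [0.997, -0.081, -0.0], [-0.0, -0.002, -1.0]]
ft_force: [-0.6, 0.5, -0.6]
opening: 0.0254
grasp_force: 0.0
```

>>> servo_tool(steps=[[-0.4,0.012,0,0,0,0,0],[-0.4,0.012,0,0,0,0,0],[-0.4,0.012,0,0,0,0,0],[-0.4,0.012,0,0,0,0,0],[-0.4,0.012,0,0,0,0,0],[-0.4,0.012,0,0,0,0,0],[-0.4,0.012,0,0,0,0,0],[-0.4,0.012,0,0,0,0,0]])

```text
clock: 11.9
ee_pos: [0.4871, 0.1153, 0.0098]
ee_rot: [[0.08, 0.997, 0.0], [0.997, -0.08, -0.0], [-0.0, 0.0, -1.0]]
ft_force: [-0.3, -1.3, 1.4]
opening: 0.0255
grasp_force: 0.7
```

```bash
python3 look.py 6
```

```text
11.95 [0.4873 0.1168 0.01  ] [0.0787 0.9969 0.0013] 0.025430126717155964
```

View pics/w6.png

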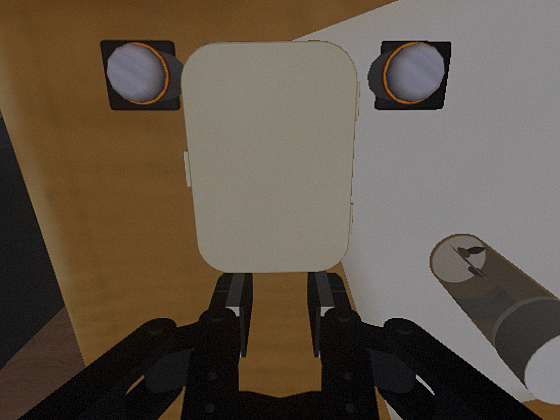

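Image w6: the case's front is just entering the gap. Case edges are at u=183 and 356, against inner post edges of about 175 and 376 at that height, so the case sits about 2 mm towards -x. I measure it more closely before correcting.

```bash
cat > edges.py <<'E'
import sys
from h import *
def caps(im,T):
    h=cv2.cvtColor(im,cv2.COLOR_RGB2HSV)
    m=((h[...,0]>105)&(h[...,0]<130)&(h[...,1]>15)&(h[...,1]<90)&(h[...,2]>110)).astype(np.uint8)
    out=[]
    for k in cv2.findContours(cv2.morphologyEx(m,2,np.ones((3,3))),0,1)[0]:
        if cv2.contourArea(k)>1200:
            (u,v),r=cv2.minEnclosingCircle(k);out.append((u,v,r))
    return sorted(out)
def run(f):
    a=np.load(f);T=a["T"];im=a["im"];g=cv2.GaussianBlur(im,(3,3),0).astype(float)
    c=caps(im,T);print("caps",c)
    inv=np.linalg.inv(T);he=camera_model("wrist")["hand_eye"]
    W=lambda uv,z:(np.c_[plane("wrist",uv,z,T),np.ones(len(uv))]@(he@inv).T)[:,:2]*1000
    if len(c)==2:
        p=W([x[:2] for x in c],.038);print("posts tool",p,"mid y",p[:,1].mean(),"skew deg",np.degrees(np.arctan2(p[1,0]-p[0,0],p[1,1]-p[0,1])))
    for nm,lo,hi in(("L",165,225),("R",325,380)):
        E=[]
        for v in range(70,245,4):
            d=np.abs(g[v,lo+2:hi+2]-g[v,lo-2:hi-2]).sum(1);i=d.argmax()
            E.append((lo+i,v))
        q=W(np.array(E,float),.021)
        f=np.polyfit(q[:,0],q[:,1],1)
        for _ in range(6):
            r=abs(q[:,1]-np.polyval(f,q[:,0]));s=r<=max(.5,np.percentile(r,60));f=np.polyfit(q[s,0],q[s,1],1)
        print(nm,"y at x=15,55,95:",np.polyval(f,[15,55,95]),"deg",np.degrees(np.arctan(f[0])),"n",s.sum(), np.round(r[s].max(),2))
if __name__=="__main__": run(sys.argv[1])
E
python3 edges.py w6.npz
```

```text
caps [(420.53118896484375, 71.02513122558594, 23.11398696899414)]
L y at x=15,55,95: [-33.8901 -34.4523 -35.0145] deg -0.8052164292016757 n 32 0.45
R y at x=15,55,95: [29.4159 28.7083 28.0006] deg -1.0135237945056694 n 30 0.42
```

>>> servo_tool(steps=[[-0.4,0.009,0.0005,0,0,0,0.0015],[-0.4,0.009,0.0005,0,0,0,0.0015],[-0.4,0.009,0.0005,0,0,0,0.0015],[-0.4,0.009,0.0005,0,0,0,0.0015],[-0.4,0.009,0.0005,0,0,0,0.001],[-0.4,0,0,0,0,0,0]])

```text
clock: 12.55
ee_pos: [0.4905, 0.1384, 0.0099]
ee_rot: [[0.094, 0.996, 0.001], [0.996, -0.094, 0.001], [0.001, 0.001, -1.0]]
ft_force: [-0.2, -0.5, 0.5]
opening: 0.0257
grasp_force: 0.0
```

```bash
python3 look.py 7; python3 edges.py w7.npz
python3 - <<'E'
from h import *
im=np.load("w7.npz")["im"]
h=cv2.cvtColor(im,cv2.COLOR_RGB2HSV)
m=((h[...,0]<15)&(h[...,1]>170)&(h[...,2]>100)).astype(np.uint8)
n,l,st,ce=cv2.connectedComponentsWithStats(m)
print([(st[i].tolist()) for i in range(1,n) if st[i,4]>15])
E
```

```text
12.6 [0.4904 0.1379 0.0099] [0.0939 0.9956 0.0006] 0.02609107734512317
caps []
L y at x=15,55,95: [-33.8984 -34.4579 -35.0175] deg -0.8013987599105654 n 30 0.37
R y at x=15,55,95: [29.1171 28.9999 28.8826] deg -0.1679307850527146 n 26 0.55
[[144, 120, 13, 7, 18], [161, 156, 7, 10, 16]]
```

>>> servo_tool(steps=[[-0.4,0.01,-0.0001,0,0,0,0],[-0.4,0.01,-0.0001,0,0,0,0],[-0.4,0.01,-0.0001,0,0,0,0],[-0.4,0.01,-0.0001,0,0,0,0],[-0.4,0.01,-0.0001,0,0,0,0],[-0.4,0.01,-0.0001,0,0,0,0]])

```text
clock: 13.2
ee_pos: [0.4929, 0.1676, 0.0098]
ee_rot: [[0.094, 0.996, 0.0], [0.996, -0.094, -0.0], [-0.0, 0.0, -1.0]]
ft_force: [0.4, 0.5, -0.7]
opening: 0.0255
grasp_force: 0.2
```

>>> servo_tool(steps=[[-0.4,0.01,-0.0001,0,0,0,0],[-0.4,0.01,-0.0001,0,0,0,0],[-0.4,0.01,-0.0001,0,0,0,0],[-0.4,0.01,-0.0001,0,0,0,0],[-0.4,0.01,-0.0001,0,0,0,0],[-0.4,0.01,-0.0001,0,0,0,0],[-0.4,0,0,0,0,0,0]])

```text
clock: 13.9
ee_pos: [0.4954, 0.1982, 0.01]
ee_rot: [[0.094, 0.996, 0.001], [0.996, -0.094, 0.001], [0.001, 0.001, -1.0]]
ft_force: [-0.2, 0.3, -0.3]
opening: 0.0253
grasp_force: 0.0
```

```bash
python3 look.py 8; python3 edges.py w8.npz
```

```text
13.95 [0.4954 0.1977 0.0099] [0.0939 0.9956 0.0005] 0.025370657136734132
caps []
L y at x=15,55,95: [-33.8136 -34.2549 -34.6962] deg -0.6320827265590047 n 33 0.41
R y at x=15,55,95: [29.3037 28.2386 27.1734] deg -1.5253645678329864 n 27 0.44
```

>>> servo_tool(steps=[[-0.4,0.01,-0.0001,0,0,0,0],[-0.4,0.01,-0.0001,0,0,0,0],[-0.4,0.01,-0.0001,0,0,0,0],[-0.4,0.01,-0.0001,0,0,0,0],[-0.4,0.008,0,0,0,0,0],[-0.4,0.006,0,0,0,0,0],[-0.4,0.002,0,0,0,0,0],[-0.4,0,0,0,0,0,0]])

```text
clock: 14.75
ee_pos: [0.4979, 0.2252, 0.0098]
ee_rot: [[0.094, 0.996, 0.0], [0.996, -0.094, 0.0], [0.0, 0.0, -1.0]]
ft_force: [0.5, -0.5, 0.1]
opening: 0.0257
grasp_force: 0.0
```

>>> servo_tool(steps=[[-0.4,0.002,0,0,0,0,0],[-0.4,0.002,0,0,0,0,0],[-0.4,0,0,0,0,0,0]])

```text
clock: 15.05
ee_pos: [0.498, 0.2268, 0.0098]
ee_rot: [[0.095, 0.996, 0.0], [0.996, -0.095, -0.0], [-0.0, 0.0, -1.0]]
ft_force: [-0.9, 0.2, 0.7]
opening: 0.0259
grasp_force: 0.2
```

>>> servo_tool(steps=[[-0.4,0.002,0,0,0,0,0],[-0.4,0.002,0,0,0,0,0],[-0.4,0.002,0,0,0,0,0],[-0.4,0,0,0,0,0,0]])

```text
clock: 15.45
ee_pos: [0.4982, 0.2283, 0.0097]
ee_rot: [[0.095, 0.995, -0.0], [0.995, -0.095, -0.003], [-0.003, -0.0, -1.0]]
ft_force: [-1.0, -4.1, 2.6]
opening: 0.0256
grasp_force: 2.6
```

>>> servo_tool(steps=[[-0.4,0.002,0,0,0,0,0],[-0.4,0.002,0,0,0,0,0],[-0.4,0,0,0,0,0,0]])

```text
clock: 15.75
ee_pos: [0.4983, 0.2284, 0.0096]
ee_rot: [[0.096, 0.995, -0.001], [0.995, -0.096, -0.006], [-0.007, -0.001, -1.0]]
ft_force: [-0.9, -8.1, 6.7]
opening: 0.0256
grasp_force: 4.7
```

```bash
python3 look.py 9; python3 edges.py w9.npz
```

```text
15.8 [0.4982 0.2283 0.0096] [ 0.096   0.9954 -0.0065] 0.025829743998808205
caps [(262.0, 3.5, 133.04615783691406)]
L y at x=15,55,95: [-33.9769 -34.5856 -35.1942] deg -0.8717399771773354 n 33 0.29
R y at x=15,55,95: [28.3689 27.8006 27.2323] deg -0.8139703385663726 n 26 0.73
```

>>> servo_tool(steps=[[-0.4,-0.003,0,0,0,0,0],[-0.4,-0.006,0,0,0,0,0],[-0.4,-0.02,0,0,0,0,0],[-0.4,-0.05,0,0,0,0,0],[-0.4,-0.05,0,0,0,0,0],[-0.4,0,0,-0.08,0,0,0],[-0.4,0,0,-0.09,0,0,0],[-0.4,0,0,-0.09,0,0,0],[-0.4,0.05,0,-0.04,0,0,0],[-0.4,0.05,0,0,0,0,0],[-0.4,0.03,0,0,0,0,0],[-0.4,0,0,0,0,0,0]])

```text
clock: 17.0
ee_pos: [0.4981, 0.2355, 0.1604]
ee_rot: [[0.09, 0.996, 0.001], [0.996, -0.09, 0.003], [0.003, 0.001, -1.0]]
ft_force: [-0.0, 0.7, -0.0]
opening: 0.0254
grasp_force: 0.0
```

>>> servo_tool(steps=[[-0.4,0,0,0,0,0,0],[-0.4,0,0,0,0,0,0]])

```text
clock: 17.2
ee_pos: [0.4984, 0.231, 0.1593]
ee_rot: [[0.096, 0.995, -0.0], [0.995, -0.096, -0.001], [-0.001, -0.0, -1.0]]
ft_force: [-0.1, -0.8, -0.2]
opening: 0.0252
grasp_force: 0.0
```

```bash
python3 look.py 10
python3 - <<'E'
from h import *
im,d=read_camera("top");np.savez("t10.npz",im=im,d=d)
w=cv2.imread("pics/w10.png")
b=cv2.resize(im[160:310,150:350,::-1],(800,600),interpolation=cv2.INTER_CUBIC)[::2,::2]
cv2.imwrite("pics/c10.png",np.vstack([np.hstack([cv2.resize(w,(400,300)),b]),cv2.resize(w[0:150,180:380],(400,300))[:, :].repeat(1,0) if 0 else np.hstack([cv2.resize(w[0:180,160:400],(400,300)),b*0])]))
E
```

```text
17.25 [0.4985 0.2309 0.1594] [ 0.0961  0.9954 -0.0011] 0.02543982521843465
```

View pics/c10.png

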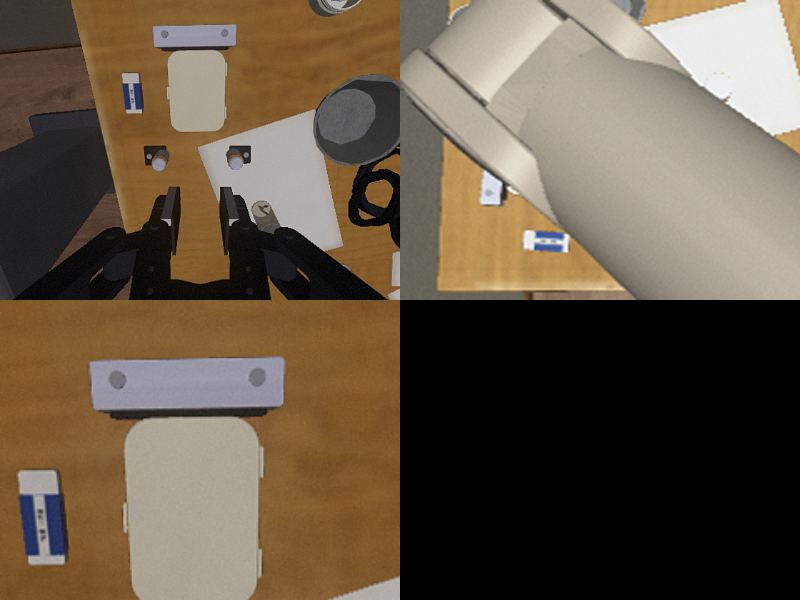

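The wrist view shows the case centred behind the posts and touching the rubber face (crop v≈416), with the bystanders in place. The bar looks slightly turned against it, so I check squareness with numbers.

Run:
```python
from h import *
a=np.load("w10.npz");T=a["T"];im=a["im"];g=cv2.GaussianBlur(im,(3,3),0).astype(float)
def fit(E,z,dep):
    q=plane("wrist",np.array(E,float),z,T)[:,:2]*1000
    i,j=(0,1) if dep=="y" else (1,0)
    f=np.polyfit(q[:,i],q[:,j],1)
    for _ in range(6):
        r=abs(q[:,j]-np.polyval(f,q[:,i]));s=r<=max(.3,np.percentile(r,65));f=np.polyfit(q[s,i],q[s,j],1)
    return np.degrees(np.arctan(f[0]))*(1 if dep=="y" else -1),q[s].mean(0),s.sum()
def sub(p):
    i=int(np.clip(p.argmax(),1,len(p)-2));a,b,c=p[i-1:i+2];return i+.5*(a-c)/(a-2*b+c-1e-9)
# bar edges (columns 220..325) far: white->wood rows 28..45; near: rows 58..72 ; case front rows 66..78
br=g.sum(2)
dv=np.zeros_like(br);dv[1:-1]=br[2:]-br[:-2]
E1=[(u,30+sub(dv[30:45,u])) for u in range(222,322,3)]
E2=[(u,55+sub(-dv[55:70,u])) for u in range(222,322,3)]
E3=[(u,64+sub(dv[64:80,u])) for u in range(250,304,2)]
print("bar far",fit(E1,.028,"y"));print("bar near top",fit(E2,.028,"y"));print("case front",fit(E3,.022,"y"))
du=np.abs(np.stack([g[:,2:,k]-g[:,:-2,k] for k in range(3)]).sum(0))
for nm,lo,hi in(("L",226,246),("R",305,326)):
    E=[(lo+1+sub(du[v,lo:hi]),v) for v in range(88,170,2)]
    print("case",nm,fit(E,.021,"x"))
E4=[(u,170+sub(-dv[170:195,u])) for u in range(252,302,2)]
print("case rear",fit(E4,.022,"y"))
h=cv2.cvtColor(im,cv2.COLOR_RGB2HSV)
for b in((195,250,198,248),(310,365,198,248)):
    s=h[b[2]:b[3],b[0]:b[1]];m=((s[...,0]>105)&(s[...,0]<135)&(s[...,2]>100)&(s[...,1]>12)).astype(np.uint8)
    n,l,st,ce=cv2.connectedComponentsWithStats(m);i=1+st[1:,4].argmax();print("post",plane("wrist",[ce[i]+[b[0],b[2]]],.038,T),st[i])
print(plane("wrist",[[186,131],[366,295]],.006,T))
```

```text
bar far (np.float64(-4.654391549709875), array([504.3098, 350.1213]), np.int64(34))
bar near top (np.float64(-4.574938950200958), array([502.2825, 330.8822]), np.int64(34))
case front (np.float64(-4.971089118838361), array([505.1538, 327.2931]), np.int64(27))
case L (np.float64(-4.656996784353567), array([469.6188, 287.8774]), np.int64(32))
case R (np.float64(-6.14652728584421), array([531.3841, 283.335 ]), np.int64(27))
case rear (np.float64(-4.1537230799412725), array([497.1717, 239.8025]), np.int64(24))
post [[0.4482 0.208  0.038 ]] [ 18  27  17  14 169]
post [[0.5381 0.2013 0.038 ]] [ 13  21  17  19 188]
[[0.4256 0.288  0.006 ]
 [0.5725 0.1144 0.006 ]]
```

```bash
python3 -c "
from workcell import *
print(close_job())"
```

```text
the job is handed in; nothing more can be done
None
```

The case is parked in its dock: its leading end touches the rubber face, about 1 mm off the middle line and square to within about half a degree. None of the four bystanders was touched, and I handed the job in at about 17 s of robot time.

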